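# Add a sliding hook to the utensil rail

### The arm

A 6-joint arm with a two-finger parallel gripper is mounted at the origin on the work surface. World frame = base frame: x ahead of the robot, y to its left, z up, the work surface at z = 0. Lengths are in m, angles in rad, forces in N, time in s.
With the tool pointing down it reaches from about 0.4 to 0.825 m from the base axis. Payload 7 kg.
Tool frame: the origin (TCP) lies at the very end of the fingers, on their centre line; the grasp point (between the pads) lies 19 mm behind it (env.grip_point_offset is the distance from the TCP to the grasp point, in m); z points along the fingers, y is the line along which they close (so a half turn about z gives the same grasp; the last joint's range is limited). The gripper opens to 85 mm and grips with 20 to 120 N. Pads are 22 mm wide; open, the fingers measure 114 mm over their backs; the gripper's body (76 mm by 85 mm) begins 54 mm behind the grasp point. The pads swing forward as they close: fully open they stand 13 mm farther back than shut.
Start: joints at [1.637, 0.359, 0.012, 0, -1.224, -0.288], TCP at [0.149, 0.658, 0.231] pointing down, gripper open.
Joint ranges: [-3.07, 3.07], [-1.43, 2.12], [-1.02, 1.25], [-3.03, 1.67], [-3.05, -0], [-3.03, 3.03]. Speed limits (rad/s): [2.39, 2.39, 3.01, 3.14, 3.14, 3.14].

### API

Orientations are given as a unit quaternion [w, x, y, z].
In Python, from cell import env, command_gripper, kin, get_image, nets gives the robot as it stands. Calls block until the motion is done:
- env.reach(position, orientation): joint-space move of the TCP to a pose.
- env.move_straight(position, attitude=None, v=0.15, force_limit=None): straight line of the TCP; attitude=None keeps the orientation; v is the mean speed in m/s. With force_limit (N) it stops when the force on the tool has changed by that much, and returns True; else False.
- env.move_joints(angles): joint-space move.
- command_gripper(opening, grasp_force=None): finger opening in m; grasp_force is the grip in N (None keeps the last); returns when the fingers have stopped.
- env.hold(seconds).
- kin.inverse_kinematics(position, orientation): joint angles nearest the present ones, or None.
- env.observe(): the state.
- get_image(name): name is "side" or "top" or "wrist"; returns a dict with "image" (400x640x3 uint8, blue, green, red), "K" (3x3 intrinsics, pixels), "R" (3x3) and "t" (3): a world point X has camera coordinates R X + t. Camera axes: x right, y down, z forward; pixel columns grow to the right and rows downward; lengths in m; the calibration is good to about 2 mm. A picture is of the moment at which its call begins. There is no depth.
A pose or a line that the arm cannot do raises env.MotionError and nothing moves.
- env.finish_job(): hands the job in; it is judged then, once.
Trained networks look in the newest picture that a camera, given by its name, has taken for a name from the list of things; names that differ only in an ending like _2 or _b are one class to them, and where a whole thing is asked for, a point or a joint stands for the part that bears it (a point fixed in the world has none). Each returns a list of dicts, best first, with "confidence" (0 to 1); they miss things now and then, are a little off and sometimes report something else, mostly with a low value. They report only what shows in the picture. A call takes as long as a camera call. They do not tell look-alikes from the thing itself.
- nets.boxes_of(camera, query): "box" ([left, top, width, height] as shares, 0 to 1, of the picture: columns of its width, rows of its height, round what is visible of it).
- nets.masks_of(camera, query): "mask" (400x640 bool, what is visible of it) and "box" ([left, top, width, height] as shares, 0 to 1, of the picture: columns of its width, rows of its height, round what is visible of it).
- nets.pinpoint(camera, query): "at" ([column, row] as shares, 0 to 1, of the picture: columns of its width, rows of its height: a listed point, or the origin of a listed thing).
The state is a dict: "time": time; "joint_positions": joint angles; "qvel": joint speeds; "effort": joint torques, N m; "tcp_pos": TCP position; "eef_rot": TCP orientation; "ft_force": force on the tool from outside, world axes, zero at the start; "moment": the same for the moment, N m; "opening": finger opening in m; "gripper_force": force on a finger pad.
Only numpy, scipy, OpenCV 4.12 (cv2) and the standard library are available. Lean on these libraries where they do the work, as an engineer would, in place of code of your own. Each camera call takes 0.05 s, during which the arm holds its last target. There are 200 camera calls.

### The job

Take the blue sliding hook from the bench, feed its shoe into the open end of the utensil rail past the spring plunger, and slide it along so that it pushes the loose grey hook up against the locked one, wherever that was fixed. Press the row together firmly by feel (about 10 N for half a second, never above 20 N; do not force the hook in the rail), so that the hooks stand nose to tail and the plunger has snapped down behind, then let go; leave everything else on the bench alone.

Things in the scene. Friction and masses are not known exactly. Their poses are not given: they have to be found in the camera images.
- hook: blue sliding hook, 90 to 160 g, loose, upright on the bench. Origin: middle of the shoe's underside; z up, y along the shoe, steel hook to -x. White shoe 8 mm thick (x +-4), 70 long (y +-35), 26 high (z 0..26): its +y end is the rounded, tapered nose that leads, its -y tail is square. Neck y +-20, z 8..18 back to the blue block. It enters the rail upright, axes parallel to the rack's
- hook_grip (a point): middle of the hook's blue grip block, 40 mm from the shoe to -x and 25 mm above the shoe's underside: pinch it here from above across its 16 mm width (y). The block is 24 mm deep (x), 50 mm high; axes as hook. In front of it a steel rod hook reaches 42 mm further to -x
- rack: utensil rack, fixed. Origin on the bench below the rail; z up. Wooden base x -60..90, y -135..165 mm, 12 high; two posts behind; on top a C-shaped aluminium rail along y, slot to -x. Rail: open end y = -108, black cap at the +y end (inside y = 150); inside x +-4.8, z 235..263; outside x -7.8..8.3, z 231..267; slot z 241.5..254.5. About 1 mm of play all round, so align by feel
- mouth (a point): open end of the rail: middle of its inside floor, 235 mm above the bench, axes as rack. The hook's shoe enters here nose first, towards +y, its underside 0 to 2 mm above this point
- closed_end (a point): inside face of the rail's closed end, middle of its floor (rack y = 150 mm). Near it a third grey hook of the same shape, with a small ladle on it, is locked by its screw: its origin lies 36 to 62 mm short of this face and its pose is not measured, so the tight place (blue hook's origin at rack y -52 to -26 mm) must be felt. It is a hard stop: pushing on raises the force fast
- row_hook: loose grey hook already in the rail, same shape, axes and weight as the blue one; slides easily along the rail and starts 13 to 75 mm short of the locked one (measured along y). In the tight row the hooks' origins lie 70 mm apart along y, shoes nose to tail
- keeper (a joint): lift in m of the spring plunger in the rail's roof, 11 mm inside the open end (rack y = -97 mm; brass body, yellow top). 0 = down, its 10 mm ball end 5.5 mm into the rail. The nose wedges it up about 3 mm (a push of a few newtons); it drops once the shoe's tail is 5 mm past its axis, before the row is tight. Spring 2.5 N down, 4 N lifted
- pounder: wooden pounder with a steel head, lying on the left of the bench, 255 mm long, 54 mm thick; leave it alone
- tumbler: steel drinking tumbler, 68 mm across, 95 mm high, standing to the right behind the hook; leave it alone
- bowl: steel bowl, 150 mm across, 55 mm high, to the right beside the rack; leave it alone
- jar: amber glass jar with a red lid, 80 mm across, 120 mm high, beyond the rack on the left; leave it alone
- driver: screwdriver lying on the bench between the robot and the rack, about 25 mm thick; leave it alone
- cap: small black spare end cap of the rail, 40 x 36 x 18 mm, lying between the robot and the rack; leave it alone
- sweetbox: orange carton of sweets, 110 x 160 x 45 mm, near right of the bench; leave it alone
Things that resemble listed ones, but are neither listed nor needed, are in the scene too. Leave any brown or red look-alike of the hook alone.

How it is judged:
By the outcome, as a careful person would: the job done as asked, in the order asked, and still so for the second after the job is handed in, with the robot touching nothing.
It also fails if it takes over 67 s, if anything falls off the work surface, if the arm or the gripper's body presses on something with over 40 N, if the wrist force passes 120 N, or if a joint passes its speed limit or range.

## Working session

There is one attempt and no reset: what is moved stays moved. The work goes in short steps, each a Python script; the robot and the scene stay as the last script left them, time stands still between calls to the robot, and variables do not carry over. Pictures are saved under pics/ and viewed, at most 10 in all, crops included, and the job is handed in when it is done.

```bash
mkdir -p pics; ls
python3 - <<'E'
from cell import env, command_gripper, kin, get_image, nets
import cv2,numpy as np
s=env.observe(); print(s['time'],s['tcp_pos'],s['eef_rot'],s['opening'])
for c in ('side','top'):
    d=get_image(c); cv2.imwrite(f'pics/{c}0.png',d['image']); print(c,d['K'].tolist(),d['R'].round(4).tolist(),d['t'].round(4).tolist())
    for q in ('hook','hook_grip','rack','mouth','closed_end','row_hook','keeper'):
        print(c,q,[(round(r['confidence'],2),(np.array(r['at'])*[640,400]).round(1).tolist()) for r in nets.pinpoint(c,q)])
E
```

```text
pics
0.0 [0.14842102 0.65799407 0.23036827] [ 8.35764127e-04  9.93850716e-01 -1.10725135e-01 -1.07920279e-05] 0.08543446850991979
side [[386.65910518389717, 0.0, 320.7271632285841], [0.0, 386.65910518389717, 200.40639366249408], [0.0, 0.0, 1.0]] [[0.9776, -0.2089, -0.0241], [-0.1277, -0.4986, -0.8574], [0.1671, 0.8413, -0.5142]] [-0.4762, 0.2333, 1.2349]
side hook [(0.97, [353.5, 309.3]), (0.92, [326.2, 363.6]), (0.78, [298.4, 316.3]), (0.62, [265.3, 361.6]), (0.22, [340.5, 311.3])]
side hook_grip [(0.9, [263.0, 336.1]), (0.79, [343.6, 308.9]), (0.68, [303.8, 296.9]), (0.67, [331.0, 344.0])]
side rack [(0.86, [351.8, 243.7])]
side mouth []
side closed_end [(0.61, [370.0, 198.4])]
side row_hook [(0.63, [356.6, 189.0])]Traceback (most recent call last):
  File "<stdin>", line 7, in <module>
ValueError: it knows: bowl, cap, closed_end, driver, hook, hook_grip, jar, mouth, pounder, rack, row_hook, sweetbox, tumbler
```

Run:
```python
from cell import env, command_gripper, kin, get_image, nets
import cv2,numpy as np
for c in ('top',):
    d=get_image(c); cv2.imwrite(f'pics/{c}0.png',d['image']); print(c,d['K'].tolist(),d['R'].round(4).tolist(),d['t'].round(4).tolist())
    for q in ('hook','hook_grip','rack','mouth','closed_end','row_hook'):
        print(c,q,[(round(r['confidence'],2),(np.array(r['at'])*[640,400]).round(1).tolist()) for r in nets.pinpoint(c,q)])
```

```text
top [[386.1960576716521, 0.0, 308.3393013046099], [0.0, 386.1960576716521, 193.36981625695253], [0.0, 0.0, 1.0]] [[-0.0868, -0.9962, -0.0012], [-0.9739, 0.0852, -0.2103], [0.2096, -0.017, -0.9776]] [0.0412, 0.539, 1.5686]
top hook [(0.72, [370.3, 225.2]), (0.66, [399.0, 250.4]), (0.62, [372.6, 192.2]), (0.51, [409.4, 215.2])]
top hook_grip [(0.72, [400.2, 215.8]), (0.7, [372.1, 200.5]), (0.66, [391.8, 248.4]), (0.54, [360.7, 227.2])]
top rack []
top mouth []
top closed_end [(0.78, [262.6, 183.3])]
top row_hook [(0.65, [311.6, 167.0])]
```

View pics/side0.png

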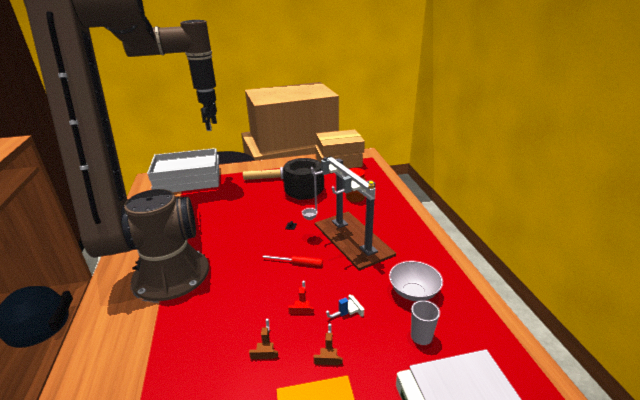

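View pics/top0.png

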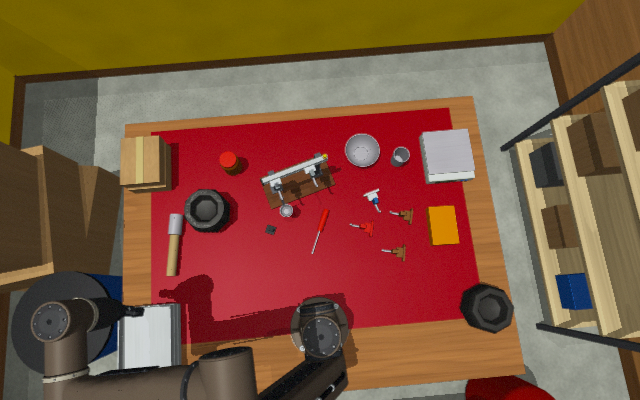

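The blue hook shows in the side view with its shoe near (353,307), and in the top view near (373,192). The rail's open end with the yellow plunger is at side (371,184) and top (325,156), and its closed end at side (322,163) and top (263,182). The brown and red hooks are the look-alikes.

```bash
cat > h.py <<'E'
from cell import env, command_gripper, kin, get_image, nets
import cv2,numpy as np
from scipy.spatial.transform import Rotation as Rot
def cams():
    return {c:get_image(c) for c in ('side','top')}
def P(d): return d['K']@np.c_[d['R'],d['t']]
def tri(d1,p1,d2,p2):
    X=cv2.triangulatePoints(P(d1),P(d2),np.array(p1,float).reshape(2,1),np.array(p2,float).reshape(2,1))[:,0]; return X[:3]/X[3]
def proj(d,X):
    u=P(d)@np.r_[X,1]; return u[:2]/u[2]
def atz(d,p,z):
    r=d['R'].T@np.linalg.solve(d['K'],[p[0],p[1],1]); c=-d['R'].T@d['t']; return c+r*(z-c[2])/r[2]
def down(yaw): # tool z down, tool x at heading yaw
    q=(Rot.from_euler('z',yaw)*Rot.from_euler('x',np.pi)).as_quat(); return q[[3,0,1,2]]
def pins(c,q): return [(round(r['confidence'],2),(np.array(r['at'])*[640,400]).round(1).tolist()) for r in nets.pinpoint(c,q)]
E
python3 - <<'E'
from h import *
d=cams();s,t=d['side'],d['top']
for n,a,b in (('hook',(353.5,309.3),(372.6,192.2)),('grip',(343.6,308.9),(372.1,200.5)),('keeper',(371,184),(325,156)),('cl',(322,163),(264,182))):
    X=tri(s,a,t,b);print(n,X.round(3),proj(s,X)-a,proj(t,X)-b)
w=get_image('wrist');print(w['K'][0,0],(-w['R'].T@w['t']).round(3),w['R'].round(3).tolist())
E
```

```text
hook [ 0.526 -0.285  0.007] [ 2.12077891 -0.59039299] [0.02080721 1.41204694]
grip [ 0.494 -0.278  0.008] [ 0.47469299 -0.12535286] [0.0074835  0.31731645]
keeper [ 0.629 -0.076  0.279] [ 0.0395077  -0.01263199] [-0.00259857  0.03295663]
cl [0.544 0.159 0.253] [ 3.39172867 -1.02506669] [-2.89926890e-03  3.25891136e+00]
300.36038206424723 [0.22  0.641 0.374] [[-0.22, -0.975, 0.0], [-0.933, 0.211, 0.29], [-0.283, 0.064, -0.957]]
```

Run:
```python
from h import *
s=env.observe();p=s['tcp_pos']
try:
    env.move_straight([p[0],p[1],0.45],v=0.3)
except env.MotionError as e: print(e); 
for pos in ([0.52,0.0,0.45],[0.5,0,0.42]):
    try: env.reach(pos,down(0)); break
    except env.MotionError as e: print(e)
w=get_image('wrist');cv2.imwrite('pics/w1.png',w['image']);np.savez('w1.npz',**w)
for q in ('mouth','closed_end','row_hook','rack'): print(q,pins('wrist',q))
env.reach([0.49,-0.28,0.25],down(0))
w=get_image('wrist');cv2.imwrite('pics/w2.png',w['image']);np.savez('w2.npz',**w)
for q in ('hook','hook_grip'): print(q,pins('wrist',q))
for q in ('hook','hook_grip'): print(q,[(c,atz(w,p,.025 if 'grip' in q else 0).round(4)) for c,p in pins('wrist',q)])
s=env.observe();print(s['time'],s['tcp_pos'],s['joint_positions'])
```

```text
mouth [(0.59, [388.9, 71.0])]
closed_end [(0.73, [178.7, 139.8])]
row_hook [(0.95, [322.2, 93.0])]
rack [(0.57, [303.8, 104.4])]
hook [(0.8, [378.0, 314.1]), (0.74, [300.5, 243.3]), (0.69, [310.3, 138.6]), (0.63, [421.5, 216.6]), (0.19, [320.4, 168.5]), (0.16, [504.8, 252.7])]
hook_grip [(0.74, [319.2, 168.7]), (0.72, [400.7, 221.1]), (0.71, [268.8, 245.3]), (0.63, [356.2, 317.8])]
hook [(0.8, array([ 0.258 , -0.3783,  0.    ])), (0.74, array([ 0.3781, -0.2598,  0.    ])), (0.69, array([ 0.5261, -0.2745,  0.    ])), (0.63, array([ 0.4188, -0.4293,  0.    ])), (0.19, array([ 0.4869, -0.2878,  0.    ])), (0.16, array([ 0.3631, -0.5558,  0.    ]))]
hook_grip [(0.74, array([ 0.4915, -0.2858,  0.025 ])), (0.72, array([ 0.4217, -0.3932,  0.025 ])), (0.71, array([ 0.3869, -0.2184,  0.025 ])), (0.63, array([ 0.271 , -0.3407,  0.025 ]))]
6.1917 [ 0.49061068 -0.27932975  0.25061195] [-1.70911583e-01  1.64676309e-01 -2.06974013e-01  4.75553492e-05
 -1.19808511e+00  1.74300390e+00]
```

View pics/w1.png

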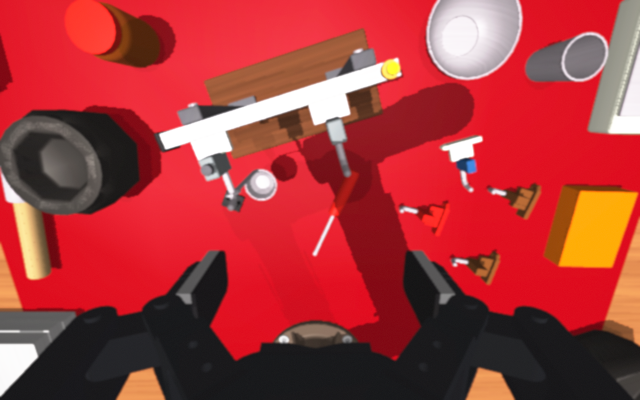

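View pics/w2.png

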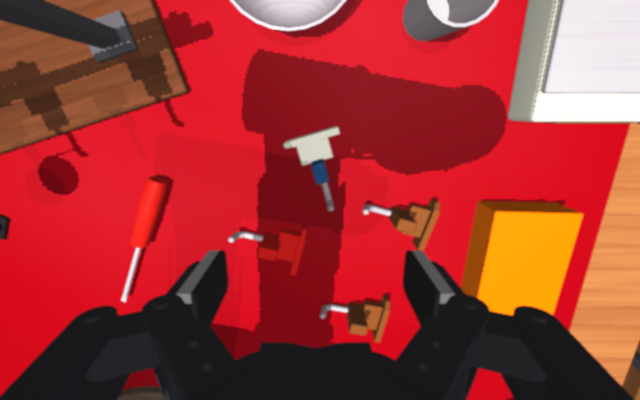

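The wrist view w1 shows the rail top from the cap at (160,141) to the open end at (400,66), with the yellow plunger at (392,69). In w2 the blue hook's shoe spans (286,146) to (340,130), its nose to the left and its block at (320,172). Now compute the poses.

Run:
```python
from h import *
w=dict(np.load('w1.npz'));im=w['image']
# rail: white bright elongated
g=im.min(2); 
vis=cv2.resize(im[40:170,140:420],None,fx=2.8,fy=2.8,interpolation=cv2.INTER_CUBIC)
w2=dict(np.load('w2.npz'));i2=w2['image']
v2=cv2.resize(i2[110:220,270:360],None,fx=5,fy=5,interpolation=cv2.INTER_CUBIC)
c=np.zeros((vis.shape[0]+0,vis.shape[1],3),np.uint8)
cv2.imwrite('pics/c1.png',vis);cv2.imwrite('pics/c2.png',v2)
hsv=cv2.cvtColor(i2,cv2.COLOR_BGR2HSV)
m=((hsv[...,0]>95)&(hsv[...,0]<125)&(hsv[...,1]>120)).astype(np.uint8);m[:100]=0
m[:, :250]=0; n,l,st,ce=cv2.connectedComponentsWithStats(m);print([(st[i].tolist(),ce[i].round(1).tolist()) for i in range(1,n) if st[i][4]>30])
print('shoe',[atz(w2,p,.026).round(4) for p in((285,145.5),(340,130))])
for n,ps in(('m',(400,66)),('c',(160,141)),('k',(392,69))): print(n,atz(w,ps,.267 if n!='k' else .285).round(4))
```

```text
[([313, 161, 15, 23, 249], [319.6, 171.7])]
shoe [array([ 0.5203, -0.2441,  0.026 ]), array([ 0.5387, -0.3105,  0.026 ])]
m [ 0.6332 -0.0852  0.267 ]
c [0.559  0.1658 0.267 ]
k [ 0.6284 -0.0732  0.285 ]
```

View pics/c1.png

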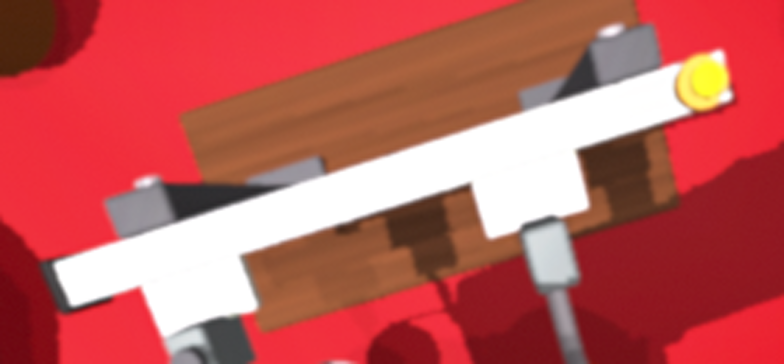

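View pics/c2.png

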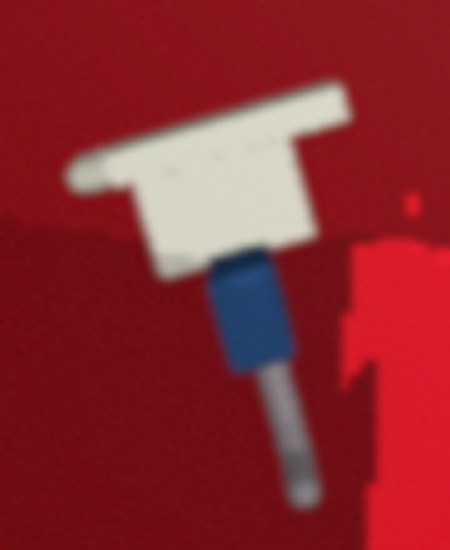

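The crops agree. The hook has yaw ≈15.5° with its shoe centre near (0.5295,-0.277). The rail's end is at crop (727,75), giving yaw ≈16.5° and the mouth near (0.633,-0.085). I'll grasp now, with the pads shifted slightly forward to clear the neck.

Run:
```python
from h import *
yaw=np.radians(15.5);ux=np.array([np.cos(yaw),np.sin(yaw),0])
o=np.array([0.5295,-0.2773,0]);g=o-0.0435*ux
command_gripper(0.045)
env.reach(g+[0,0,0.12],down(yaw))
w=get_image('wrist');print('grip',[(c,atz(w,p,.025).round(4)) for c,p in pins('wrist','hook_grip')][:2],'exp',(o-.04*ux).round(4))
print('hook',[(c,atz(w,p,0).round(4)) for c,p in pins('wrist','hook')][:2])
r=env.move_straight(g+[0,0,0.0085],v=0.08,force_limit=6)
s=env.observe();print(r,s['tcp_pos'],s['ft_force'])
command_gripper(0.0,60)
s=env.observe();print(s['opening'],s['gripper_force'],s['tcp_pos'],s['ft_force'],s['time'])
np.save('grasp.npy',s['tcp_pos'])
w=get_image('wrist');np.savez('w3.npz',**w);cv2.imwrite('pics/w3.png',w['image'])
```

```text
grip [(0.69, array([ 0.3878, -0.2187,  0.025 ])), (0.61, array([ 0.4227, -0.3931,  0.025 ]))] exp [ 0.491 -0.288  0.   ]
hook [(0.94, array([ 0.5284, -0.2761,  0.    ])), (0.87, array([ 0.4154, -0.4301,  0.    ]))]
False [ 0.48796537 -0.28902344  0.00903629] [-0.85205056  0.27650419  0.16076589]
0.015263210605878623 58.63238275051117 [ 0.4878414  -0.28900925  0.00896061] [-0.62679008  1.1392874   4.7535687 ] 9.3083
```

Run:
```python
from h import *
p=np.load('grasp.npy')
env.move_straight(p+[0,0,0.28],v=0.2)
w1=dict(np.load('w1.npz'));m=atz(w1,(399.8,66.8),.267);c=atz(w1,(158.7,142.1),.267)
d=c-m;L=np.hypot(*d[:2]);yaw=np.arctan2(-d[0],d[1]);print(m,np.degrees(yaw),L)
ux=np.array([np.cos(yaw),np.sin(yaw),0]);uy=np.array([-ux[1],ux[0],0])
mouth=m-0.00025*ux;mouth[2]=0.235
h=mouth-0.047*uy   # hook origin pre-mouth: 12 mm gap
t=h-0.0415*ux-0.001*uy; t[2]=0.235+0.001+p[2]
env.reach(t+[0,0,0.045],down(yaw)); env.move_straight(t,v=0.1)
s=env.observe();print(s['tcp_pos']-t,s['ft_force'],s['time'],s['opening'])
w=get_image('wrist');np.savez('w4.npz',**w);i=w['image']
np.savez('rack.npz',mouth=mouth,yaw=yaw)
for n,X in (('m',m),('hooknose',h+.035*uy+[0,0,.026+.001]),('tail',h-.035*uy+[0,0,.027])): print(n,proj(w,X).round(1))
cv2.imwrite('pics/w4.png',cv2.resize(i[0:260,150:550],None,fx=2,fy=2,interpolation=cv2.INTER_CUBIC))
```

```text
[ 0.63243067 -0.08510929  0.267     ] 16.451779057187398 0.26327034488105894
[ 8.41819332e-05 -5.89793658e-04  5.13722577e-04] [ 0.72894084  0.0672407  -0.74416051] 12.2833 0.015157237279005585
m [196.8 186. ]
hooknose [228.9 183.6]
tail [390.3 183.4]
```

View pics/w4.png

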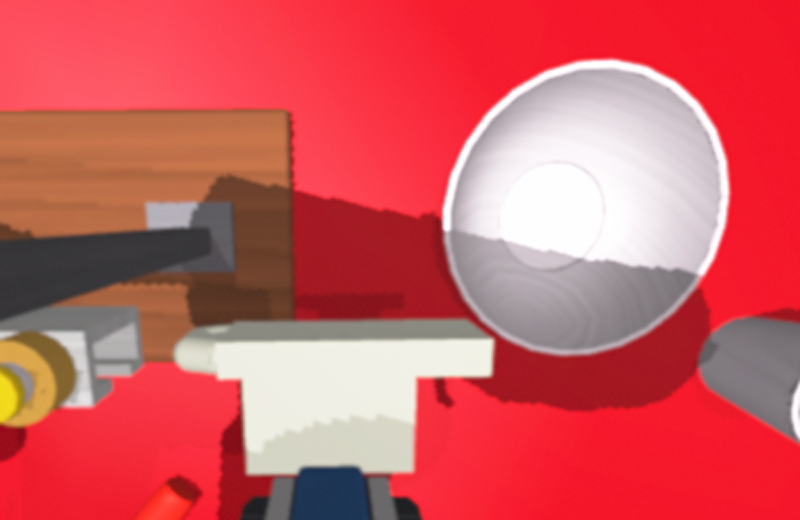

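The wrist close-up shows the shoe's top face at crop rows 338–378, with the tail at column 495 and the nose tip at 175. The rail's end sits to the left, from about (75,325) to (140,400). I'll zoom in on the rail end and compare overlays.

Run:
```python
from h import *
w=dict(np.load('w4.npz'));r=np.load('rack.npz');m=r['mouth'];yaw=float(r['yaw']);i=w['image']
ux=np.array([np.cos(yaw),np.sin(yaw),0]);uy=np.array([-ux[1],ux[0],0])
x0,y0,f=140,140,6
v=cv2.resize(i[y0:y0+70,x0:x0+130],None,fx=f,fy=f,interpolation=cv2.INTER_CUBIC)
def pt(x,y,z): return proj(w,m+x*ux+y*uy+[0,0,z])
for nm,pts in (('top',[(-.0078,-.0,.032),(.0083,0,.032),(.0083,0,-.004),(-.0078,0,-.004)]),('in',[(-.0048,0,.028),(.0048,0,.028),(.0048,0,0),(-.0048,0,0)])):
    q=np.array([(pt(*p)-[x0-.5,y0-.5])*f for p in pts]).round().astype(int);print(nm,q.tolist())
    cv2.polylines(v,[q.reshape(-1,1,2)],True,(0,255,0) if nm=='top' else (255,0,255),1)
cv2.imwrite('pics/z4.png',v)
```

```text
top [[357, 389], [330, 164], [488, 86], [505, 265]]
in [[373, 332], [358, 202], [478, 134], [488, 243]]
```

View pics/z4.png

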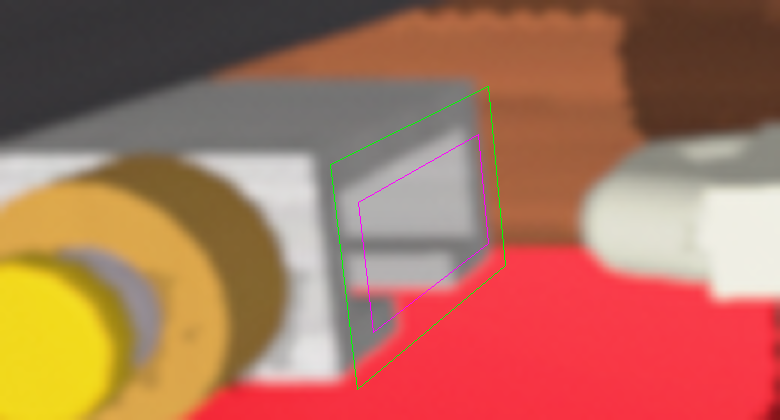

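Against the overlay, the rail lies about 0.6 mm further in +x and 1 mm further in +y than predicted, while the shoe is about 2 mm too far in +x. I'll get the edges at subpixel precision and compute a correction.

Run:
```python
from h import *
w=dict(np.load('w4.npz'));r=np.load('rack.npz');m=r['mouth'];yaw=float(r['yaw'])
g=cv2.GaussianBlur(w['image'],(3,3),0).astype(float)
ux=np.array([np.cos(yaw),np.sin(yaw),0]);uy=np.array([-ux[1],ux[0],0])
def loc(p,z): q=atz(w,p,z)-m; return np.array([q@ux,q@uy])*1000
def edge(ch,col,a,b,sgn,dx=0): # strongest row gradient
    d=np.gradient(g[a:b,col,ch])*sgn; k=int(np.argmax(d)); 
    y0,y1,y2=d[k-1:k+2] if 0<k<len(d)-1 else (0,1,0); return a+k+.5*(y0-y2)/(y0-2*y1+y2)
for nm,cols,z,(a,b),(a2,b2) in (('shoe-back',(270,290,310,330,350,370,385),.262,(160,176),(0,0)),('rail-back',(142,144,146,180,184,188),.267,(155,172),(0,0))):
    print(nm,[loc((c,edge(1,c,a,b,1)),z).round(2).tolist() for c in cols])
print('shoe-front',[loc((c,edge(1,c,182,198,-1)),.262).round(2).tolist() for c in (262,266,365,375,385)])
print('rail-front',[loc((c,edge(1,c,190,215,-1)),.267).round(2).tolist() for c in (178,182,186,190,193)])
col=lambda row,a,b,s:a+int(np.argmax(np.gradient(g[row,a:b,1])*s))
print('tail',[loc((col(rw,380,410,-1),rw),.262).round(2).tolist() for rw in (173,178,184)])
```

```text
shoe-back [[5.86, -30.09], [5.94, -38.65], [6.0, -47.2], [6.08, -55.76], [6.11, -64.31], [6.25, -72.86], [6.33, -79.27]]
rail-back [[9.17, 21.36], [9.13, 20.55], [9.07, 19.74], [9.01, 5.86], [9.01, 4.22], [9.01, 2.58]]
shoe-front [[-2.62, -26.22], [-2.6, -27.97], [-2.21, -71.12], [-2.09, -75.47], [-2.13, -79.83]]
rail-front [[-7.46, 8.87], [-7.41, 7.16], [-7.46, 5.47], [-7.34, 3.76], [-7.33, 2.48]]
tail [[4.59, -84.53], [2.4, -84.27], [-0.27, -84.48]]
```

```bash
cat >> h.py <<'E'
R=np.load('rack.npz') if __import__('os').path.exists('rack.npz') else None
if R is not None:
    m=R['mouth'];yaw=float(R['yaw']);ux=np.array([np.cos(yaw),np.sin(yaw),0]);uy=np.array([-ux[1],ux[0],0]);uz=np.array([0,0,1.])
def st(tag=''):
    s=env.observe();q=s['tcp_pos']-m;f=s['ft_force'];o=s['moment']
    print(tag,'pos',(np.array([q@ux,q@uy,q[2]])*1000).round(2),'f',np.array([f@ux,f@uy,f[2]]).round(2),'M',np.array([o@ux,o@uy,o[2]]).round(2),round(s['time'],2),round(s['opening'],4)); return s
E
python3 - <<'E'
from h import *
s=st('pre');p=s['tcp_pos']
a=p-0.00115*ux; env.move_straight(a,v=0.03); s=st('adj'); np.save('base.npy',a); np.save('f0.npy',s['ft_force'])
for d in (.014,.019,.023):
    r=env.move_straight(a+d*uy,v=0.03,force_limit=4); st(f'{d} {r}')
    if r: break
E
```

```text
pre pos [-41.29 -48.51  10.86] f [-0.25 -0.2  -0.22] M [-0.03 -0.02  0.02] 12.33 0.0156
adj pos [-42.25 -48.62  11.57] f [ 0.97  0.36 -1.48] M [-0.03 -0.01  0.  ] 12.58 0.0154
0.014 False pos [-42.37 -34.33  10.94] f [ 0.45 -0.75 -1.33] M [-0.05  0.07  0.08] 13.2 0.0153
0.019 False pos [-42.43 -29.36  10.89] f [ 0.28  0.01 -1.4 ] M [ 0.01  0.03 -0.01] 13.52 0.0151
0.023 False pos [-42.43 -25.37  10.94] f [ 0.55 -0.27 -1.66] M [-0.03  0.    0.01] 13.8 0.0152
```

The nose is about 8 mm inside the mouth with no contact force. I'll lower it slightly, then push past the plunger, watching the forces.

Run:
```python
from h import *
a=np.load('base.npy')-[0,0,.0009]; np.save('base2.npy',a)
env.move_straight(a+.023*uy,v=0.03,force_limit=5); st('low')
for d in (.028,.034,.040,.046,.054):
    r=env.move_straight(a+d*uy,v=0.03,force_limit=10); s=st(f'{d} {r}')
    f=s['ft_force']
    if r or abs(f@ux)>8: break
```

```text
low pos [-42.5  -25.53   9.86] f [-0.59 -0.07 -2.01] M [-0.02  0.06 -0.01] 14.05 0.0148
0.028 False pos [-42.74 -20.13   9.52] f [-0.82 -0.4  -3.27] M [-0.17  0.18 -0.  ] 14.37 0.0154
0.034 False pos [-42.64 -13.92   9.64] f [ 0.17  0.62 -4.32] M [-0.08  0.24 -0.03] 14.72 0.0154
0.04 False pos [-42.48  -7.8    9.76] f [-0.55  1.19 -5.15] M [0.36 0.19 0.09] 15.07 0.0153
0.046 False pos [-42.41  -1.98   9.91] f [ 0.5   1.49 -5.87] M [0.45 0.17 0.09] 15.42 0.0158
0.054 False pos [-42.48   6.03   9.9 ] f [-0.26  1.36 -5.69] M [0.51 0.24 0.05] 15.83 0.0155
```

Run:
```python
from h import *
a=np.load('base2.npy')
for d,v in ((.075,.05),(.098,.04),(.104,.02)):
    r=env.move_straight(a+d*uy,v=v,force_limit=8); s=st(f'{d} {r}')
    if r: break
else:
    for d in np.arange(.108,.138,.004):
        r=env.move_straight(a+d*uy,v=.015,force_limit=5); s=st(f'{d:.3f} {r}')
        if r or abs(s['ft_force']@uy)>6: break
```

```text
0.075 False pos [-42.47  27.39   9.85] f [-0.7   1.32 -6.37] M [0.53 0.26 0.02] 16.4 0.0155
0.098 False pos [-42.26  51.04  10.07] f [-1.3   6.25 -2.19] M [2.46 0.53 0.26] 17.12 0.0152
0.104 True pos [-42.85  52.59   9.43] f [ 0.08 -0.68 -1.17] M [-0.21 -0.02 -0.  ] 17.36 0.0152
```

The upward of 6 N forward followed by release was the plunger snapping down behind the tail, at the predicted travel of about 101 mm. I'll creep on to the hard stop.

Run:
```python
from h import *
a=np.load('base2.npy')
for d in np.arange(.104,.138,.004):
    r=env.move_straight(a+d*uy,v=.015,force_limit=5); s=st(f'{d:.3f} {r}')
    if r or abs(s['ft_force']@uy)>6: break
```

```text
0.104 False pos [-42.42  55.57   9.78] f [-0.23 -0.46 -0.98] M [-0.13  0.04 -0.04] 17.74 0.0154
0.108 False pos [-42.47  59.68   9.89] f [ 0.18  0.14 -1.34] M [-0.08  0.04 -0.03] 18.16 0.0156
0.112 False pos [-42.45  63.66   9.96] f [ 0.45 -0.31 -1.74] M [-0.06  0.03  0.04] 18.57 0.0157
0.116 False pos [-42.45  67.64   9.97] f [-0.34 -1.09 -0.6 ] M [-0.03  0.11  0.03] 18.99 0.015
0.120 False pos [-42.46  71.68   9.93] f [ 0.   -0.96 -1.21] M [-0.07  0.18 -0.06] 19.41 0.0151
0.124 False pos [-42.47  75.69   9.95] f [-0.18  0.51 -0.91] M [-0.06  0.19  0.06] 19.82 0.0152
0.128 True pos [-42.78  77.18   9.73] f [ 1.02 -3.43 -0.04] M [-1.04 -0.34 -0.07] 20.07 0.0156
```

Run:
```python
from h import *
a=np.load('base2.npy');s=st('start')
y=(s['tcp_pos']-a)@uy
for k in range(16):
    r=env.move_straight(a+(y+.0002*k)*uy,v=.01,force_limit=7); env.hold(.06)
    F=[];
    for _ in range(3): F.append(-env.observe()['ft_force']@uy); env.hold(.02)
    F=np.mean(F); print(k,r,F.round(2))
    if F>9.3: break
G=[]
if F>8.5:
    for _ in range(14): env.hold(.05); G.append(-env.observe()['ft_force']@uy)
    print(np.round(G,1))
st('end')
```

```text
start pos [-42.78  77.18   9.73] f [ 1.02 -3.43 -0.04] M [-1.04 -0.34 -0.07] 20.07 0.0156
0 False 2.46
1 False 4.1
2 False 4.73
3 False 5.86
4 False 6.68
5 False 7.35
6 False 7.94
7 False 8.24
8 False 9.04
9 False 10.1
[10.4  9.8  9.9 10.5 10.3  9.9 10.6  9.3  9.7  9.5  9.5  9.7  9.9  9.8]
end pos [-42.72  77.69  10.1 ] f [-0.43 -9.83 -1.52] M [-3.74  0.37 -0.39] 24.41 0.015
```

Run:
```python
from h import *
s=env.observe();a=np.load('base2.npy');y=(s['tcp_pos']-a)@uy
tgt=a+(y-.0001)*uy
env.move_straight(tgt,v=.01); st('relaxed')
command_gripper(0.034); s=st('open')
env.move_straight(s['tcp_pos']+[0,0,.10],v=.12,force_limit=6); s=st('up')
env.move_straight(s['tcp_pos']-.05*uy+[0,0,.03]-.05*ux,v=.2)
w=get_image('wrist');np.savez('w5.npz',**w)
d=get_image('side');i=d['image'][140:240,280:410]
cv2.imwrite('pics/e.png',np.vstack([cv2.resize(w['image'],(560,350)),cv2.resize(i,(325,250),interpolation=cv2.INTER_CUBIC)[:, :].repeat(1,0) if 0 else cv2.copyMakeBorder(cv2.resize(i,(325,250),interpolation=cv2.INTER_CUBIC),0,0,0,235,cv2.BORDER_CONSTANT)]))
```

```text
relaxed pos [-42.62  77.29   9.94] f [-0.69 -5.19 -1.4 ] M [-2.12  0.45 -0.21] 24.7 0.0149
open pos [-42.12  78.09  10.1 ] f [-0.01  0.14 -0.03] M [-0.   -0.    0.03] 25.02 0.0341
up pos [-42.48  78.21 109.17] f [0.11 0.45 0.92] M [ 0.   -0.06  0.01] 26.0 0.0344
```

View pics/e.png

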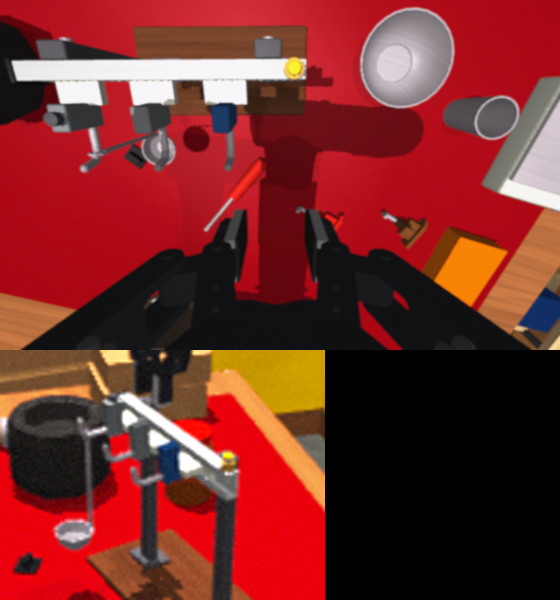

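The final view shows the three hooks evenly spaced at wrist columns of about 80, 152 and 226, which matches the 70 mm pitch. The blue hook is in the row, the plunger is behind it, and the gripper is clear.

```bash
python3 -c "
from h import *
env.hold(.3); print(env.finish_job())"
```

```text
the job is handed in; nothing more can be done
None
```

The blue hook is in the rail with the three hooks standing nose to tail against the locked one. I pressed the row at about 10 N for 0.7 s, the plunger snapped down behind, and I let go and handed the job in at about 27 s.

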